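# Shut and pin a museum transit case

## Task

Gently lower the open lid of the grey transit case onto its rubber buffers, then take the red-headed pin from the plywood rack and push it down through the lid's latch hole and the hole beneath it, until its head squeezes the lid fully shut. Finish while holding: stay on the pin's head and keep pushing it down, since the sprung buffers lift the lid as soon as you let up. Leave the black-headed spare pin, the bowl in the case and the other things on the table where they are.

Things in the scene. Friction and masses are not known exactly. Their poses are not given: they have to be found in the camera images.
- case: grey transit case, fixed: open box 200 (x) x 260 (y) x 70 mm high. Origin: centre of its underside; z up, -x its latch side, +x its hinge side. A bowl lies in its middle on black foam. An aluminium tongue, 36 (x) x 50 (y) x 12 mm thick, juts out of the middle of the latch side, its top flush with the rim; below it is free space down to the table.
- case_hole (a point): centre of the hole in the case's tongue, at the tongue's upper face (70 mm above the table, at x = -118 mm, y = 0 of the case). Through hole, 14 mm wide, 12 mm deep.
- lid (a joint): hinge angle of the lid, rad: 0 fully shut, grows as it opens upward (starts at 0.7 to 1.15). Hinge friction (0.5 N m) lets it stay where it is left; pushing it down near its free edge takes 1 to 4 N. The buffers meet it at about 0.04 rad and hold it there, ajar by 9 mm at the latch; from there to 0 takes about 6 to 11 N at the latch, and it springs back when let go.
- buffers (a joint): two sprung black rubber buffers, 10 mm wide, on top of the case's latch-side wall (x = -94 mm, y = +85 and -85 mm of the case). Value: height in m above the rim, 0.008 free, 0 pressed flush by the shut lid; 7 N together when free, 10 N when flush.
- lid_hinge (a point): middle of the lid's hinge line, on the case's +x rim, 70 mm above the table. Axes turn with the lid: x away from its free edge, y along the hinge, z out of its outer face (up when shut). Lid panel: 200 mm from hinge to free edge (towards -x), 260 mm wide, z 0 to 10 mm, outer face flat and bare. A tongue equally thick, 36 mm long, 50 mm wide, carries on from the middle of the free edge.
- lid_hole (a point): centre of the hole in the lid's tongue, at its outer (upper) face: 218 mm from the hinge line, y = 0, 10 mm out. Through hole, 13 mm wide, 10 mm deep; it lies straight over case_hole when the lid is shut. Axes as for lid_hinge.
- pin: steel locking pin with red head, upright in either hole of the rack, 80 g. Shank 10 mm wide, 40 mm long, its last 8 mm tapered to 4 mm; head a cylinder 22 mm wide, 40 mm high. Origin: centre of the head's underside (the shoulder), z up the axis: shank to -40 mm, head 0 to +40 mm. Pushed home in the shut case, the shoulder rests on the lid's tongue, 80 mm above the table.
- pin_tip (a point): centre of the pin's lower end, 40 mm below its shoulder.
- spare_pin: spare pin of the same shape with a black head, in the rack's other hole; leave it.
- rack: plywood block 50 (x) x 140 (y) x 50 mm high, fixed; origin centre of its underside. Two upright holes 13 mm wide, 42 mm deep, at x = 0, y = +40 and -40 mm; a pin stands in each with its shoulder on the block's top.
- bowl: small blue ceramic bowl, 72 mm wide, 32 mm high, standing on the foam in the case; origin centre of its underside.
- tape: roll of blue tape lying flat, 100 mm wide, 48 mm high; origin centre of its underside.
- jar: clear jar with white cap, 52 mm wide, 75 mm high; origin centre of its underside.
- brush: flat dusting brush with wooden handle lying on the table, about 200 mm long.
- label_box: cardboard box 90 x 110 x 60 mm; origin centre of its underside.
- scissors: scissors with red grips lying on the table, about 160 mm long, 10 mm high.

How it is judged:
By the outcome, as a careful person would: the job done as asked, in the order asked, and still so for the second after the job is handed in, while the arm keeps its last pose, push and grip.
It also fails if it takes over 69 s, if anything falls off the work surface, if the arm or the gripper's body presses on something with over 40 N, if the wrist force passes 120 N, or if a joint passes its speed limit or range.

## Robot

A 6-joint arm with a two-finger parallel gripper is mounted at the origin on the work surface. World frame = base frame: x ahead of the robot, y to its left, z up, the work surface at z = 0. Lengths are in m, angles in rad, forces in N, time in s.
With the tool pointing down it reaches from about 0.3 to 0.875 m from the base axis. Payload 6.4 kg.
Tool frame: the origin (TCP) lies on the centre line of the jaws, within the pads' length; the fingertips stand 11 mm ahead of it and the grasp point (between the pads) lies 8 mm behind it (env.tips_ahead is the distance from the TCP to the fingertips, in m); z points along the fingers, y is the line along which they close (so a half turn about z gives the same grasp; the last joint's range is limited). The gripper opens to 85 mm and grips with 20 to 120 N. Pads are 22 mm wide; open, the fingers measure 114 mm over their backs; the gripper's body (76 mm by 85 mm) begins 54 mm behind the grasp point. The pads swing forward as they close: fully open they stand 13 mm farther back than shut.
Start: joints at [0.997, 0.181, 1.607, -0, 1.354, -0.206], TCP at [0.207, 0.537, 0.242] pointing down, gripper open.
Joint ranges: [-2.99, 2.99], [-0.89, 2.07], [0.3, 2.58], [-1.14, 4.28], [0, 2.63], [-3.12, 3.12]. Speed limits (rad/s): [2.57, 2.57, 3.01, 3.14, 3.14, 3.14].

## Interface

Orientations are given as a unit quaternion [w, x, y, z].
In Python, from plant import env, vision gives the robot as it stands.
- The arm moves only by the tool arm_command, never from a script. Its argument "moves" is a list that holds one entry, the list of rows, each a list of 4 numbers: the shift along the tool's x, y, z in mm, then the turn about the tool's z in rad. In form: [[[dx, dy, dz, twist], ...]]. A call has 1 to 12 rows; each row is the pose to reach, as a shift and turn from the pose commanded when the call began, along the tool's axes at that moment; what a row does not reach only later rows make up. A row lasts 1/12 s, in which the tool goes at most 41.7 mm and 7.16 degrees, less where a joint would pass 70% of its speed; a pose out of reach is approached as far as the arm can. A call with a gripper value outside its range is refused whole. "grip" is the finger opening in mm, from 0 to 85.4, set as the call begins (left out, the last holds). The fingers move at their own pace and stop on an object; "grip_force" is the grip in N (left out, the last holds). Time passes only in rows, so rows that repeat a pose let the fingers close. It gives the time, the measured TCP pose, the force, the opening and the grip force at its end, in the units of the state.
- env.sense(): the state, without advancing time (a new reading comes with each control period).
- vision.grab_frame(name): name is "side" or "top" or "wrist"; returns (picture, depth): 400x640x3 uint8, red, green, blue; 400x640 float32, m along the optical axis (not along the pixel's ray), 0 where there is no reading.
- vision.get_calibration(name): a dict with "intrinsics" (3x3 intrinsics, pixels), "world_to_cam" (4x4, takes a point from world to camera coordinates); the wrist camera has in their place "T_tool_cam" (4x4, takes a point from camera to tool coordinates, whose origin is the TCP and whose axes are the flange's). Camera axes: x right, y up, looking along -z (the intrinsics and any distortion apply to the point x, -y, -z); pixel columns grow to the right and rows downward; lengths in m; the calibration is good to about 2 mm. A picture is of the moment at which its call begins: read the wrist's pose just before it. get_calibration takes no time and is no camera call.
- env.job_done(): hands the job in; it is judged then, once.
Trained networks look in the newest picture that a camera, given by its name, has taken for a name from the list of things; names that differ only in an ending like _2 or _b are one class to them, and where a whole thing is asked for, a point or a joint stands for the part that bears it (a point fixed in the world has none). Each returns a list of dicts, best first, with "score" (0 to 1); they miss things now and then, are a little off and sometimes report something else, mostly with a low value. They report only what shows in the picture. A call takes as long as a camera call.
- vision.masks_of(camera, target): "region" (400x640 bool, what is visible of it).
- vision.spot_point(camera, target): "point" ([x, y, z] in m, in world coordinates, good to about 4 mm: a listed point, or the origin of a listed thing).
The state is a dict: "time_s": time; "q": joint angles; "dq": joint speeds; "effort": joint torques, N m; "tool_pos": TCP position; "orientation": TCP orientation; "force": force on the tool from outside, world axes, zero at the start; "wrist_torque": the same for the moment, N m; "gripper_width": finger opening in m; "grasp_force": force on a finger pad.
Only numpy, scipy, OpenCV 4.12 (cv2) and the standard library are available. Lean on these libraries where they do the work, as an engineer would, in place of code of your own. Each camera call takes 0.05 s, during which the arm holds its last target. There are 200 camera calls.

## Working session

There is one attempt and no reset: what is moved stays moved. The work goes in short steps, Python scripts to look and compute and a tool call to move; the robot and the scene stay as the last step left them, time stands still between calls to the robot, and variables do not carry over. Pictures are saved under pics/ and viewed, at most 10 in all, crops included, and the job is handed in when it is done.

Besides the shell and the picture viewer there is one more tool, called after "Emit:" by a JSON object that holds its "method" and its "body". arm_command: Moves the arm, as the interface text tells. Its arguments: {"type":"object","properties":{"moves":{"type":"array","items":{"type":"array","items":{"type":"array","items":{"type":"number"}}}},"grip":{"type":"number"},"grip_force":{"type":"number"}},"required":["moves"]}

```bash
mkdir -p pics; ls; cat > h.py <<'E'
import numpy as np, cv2
from plant import env, vision
from scipy.spatial.transform import Rotation as R
def pts(cam, T_wt=None):
    """picture, depth, world point per pixel"""
    s=env.sense(); img,d=vision.grab_frame(cam); c=vision.get_calibration(cam); K=np.array(c["intrinsics"])
    v,u=np.mgrid[0:400,0:640]
    X=(u-K[0,2])/K[0,0]*d; Y=-(v-K[1,2])/K[1,1]*d
    P=np.stack([X,Y,-d,np.ones_like(d)],-1)
    if "world_to_cam" in c: T=np.linalg.inv(np.array(c["world_to_cam"]))
    else: T=toolT(s)@np.array(c["T_tool_cam"])
    W=(P@T.T)[...,:3]; W[d==0]=np.nan
    return img,d,W
def toolT(s):
    T=np.eye(4); q=s["orientation"]; T[:3,:3]=R.from_quat([q[1],q[2],q[3],q[0]]).as_matrix(); T[:3,3]=s["tool_pos"]; return T
def spot(cam,names):
    for n in names:
        for r in vision.spot_point(cam,n)[:2]: print(cam,n,round(r["score"],2),np.round(r["point"],4))
def save(n,img): cv2.imwrite("pics/"+n+".png",img[...,::-1])
E
python3 - <<'E'
from h import *
s=env.sense(); print(s); 
for c in("top","side"):
    print({k:np.round(v,3).tolist() for k,v in vision.get_calibration(c).items()})
    img,d,W=pts(c); save(c+"0",img)
    spot(c,["pin","spare_pin","case","case_hole","lid_hinge","lid_hole","rack","jar","label_box"])
print(vision.get_calibration("wrist"),env.tips_ahead,toolT(s).round(3))
E
cd pics; python3 -c "
import cv2,numpy as np
cv2.imwrite('both0.png',cv2.resize(np.vstack([cv2.imread('top0.png'),cv2.imread('side0.png')]),(480,600)))"
```

```text
pics
{'time_s': 0.0, 'q': array([ 9.96679139e-01,  1.81537883e-01,  1.60801434e+00, -7.76048682e-06,
        1.35381517e+00, -2.06305476e-01]), 'dq': array([ 0.0012078 , -0.00118452, -0.00041167, -0.00144386, -0.00052449,
       -0.00118184]), 'effort': array([-5.27248449e-04, -4.44879448e+01, -3.51330256e+01, -3.07958080e-04,
        9.29336355e-03,  7.52057957e-06]), 'tool_pos': array([0.20644356, 0.53608161, 0.24138286]), 'orientation': array([-3.34037609e-04,  1.82870053e-01,  9.83136693e-01, -8.22106578e-04]), 'force': array([ 0.13084623, -0.9419389 ,  0.87179552]), 'wrist_torque': array([-0.01968917, -0.01292775, -0.01653239]), 'grasp_force': 0.0, 'gripper_width': 0.08514290592291957}
{'intrinsics': [[392.142, 0.0, 319.23], [0.0, 392.142, 206.189], [0.0, 0.0, 1.0]], 'world_to_cam': [[-0.073, -0.997, 0.005, 0.077], [0.973, -0.07, 0.22, -0.568], [-0.219, 0.021, 0.976, -1.119], [0.0, 0.0, 0.0, 1.0]]}
top pin 0.37 [0.4749 0.3219 0.0504]
top spare_pin 0.55 [0.4932 0.2469 0.051 ]
top case 0.72 [0.4966 0.2475 0.0493]
top case 0.67 [ 0.5423 -0.1231  0.0025]
top case_hole 0.73 [ 0.4373 
[... 908 characters left out ...]
box 0.61 [ 6.579e-01  4.277e-01 -4.000e-04]
{'intrinsics': array([[359.21408814,   0.        , 318.29110052],
       [  0.        , 359.21408814, 192.92936636],
       [  0.        ,   0.        ,   1.        ]]), 'T_tool_cam': array([[ 6.88843560e-05,  9.45032147e-01,  3.26977425e-01,
         8.46727005e-02],
       [ 9.99999816e-01,  1.32049087e-04, -5.92319105e-04,
        -1.39740131e-03],
       [-6.02937666e-04,  3.26977406e-01, -9.45031964e-01,
        -1.31636128e-01],
       [ 0.00000000e+00,  0.00000000e+00,  0.00000000e+00,
         1.00000000e+00]])} 0.011 [[-0.933  0.36  -0.001  0.206]
 [ 0.36   0.933 -0.001  0.536]
 [ 0.    -0.002 -1.     0.241]
 [ 0.     0.     0.     1.   ]]
```

View pics/top0.png

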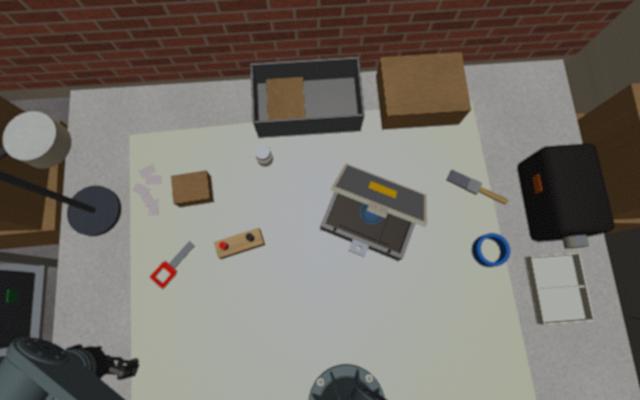

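View pics/side0.png

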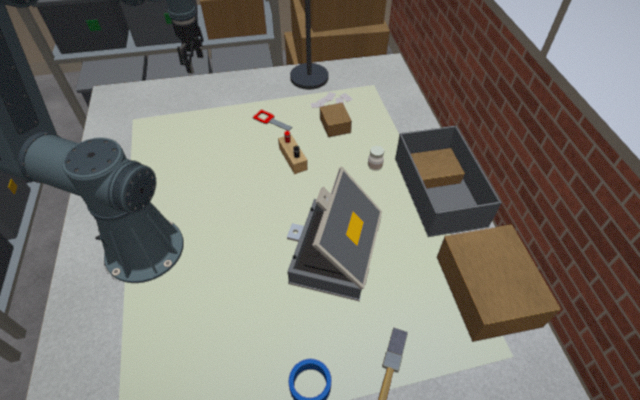

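The top view shows the open case at about (370,215), the red pin at (224,245) and the black pin at (250,238). The side view agrees. The spotted points fit the given sizes: hole to hinge 215 mm, lid at about 0.89 rad.

```bash
cat >> h.py <<'E'
HOLE=np.array([.4383,-.0718]); HINGE=np.array([.6306,-.168])
def go(*targets):
    s=env.sense(); T=toolT(s)
    for t in targets: print(np.round(t,4), "shift mm", (T[:3,:3].T@(np.array(t)-T[:3,3])*1000).round(1))
    return T
def lidtip(th,r=.19,h=.011,up=0):
    u=(HOLE-HINGE)/np.linalg.norm(HOLE-HINGE)
    d=r*np.cos(th)-.01*np.sin(th)-h; z=.07+r*np.sin(th)+.01*np.cos(th)+up
    return [*(HINGE+u*d),z+.011]
E
python3 - <<'E'
from h import *
img,d,W=pts("top")
m=vision.masks_of("top","lid")[0]; print(m["score"])
P=W[m["region"]&np.isfinite(W[...,0])]; 
# plane fit robust
best=None;rng=np.random.default_rng(0)
for i in range(300):
    a=P[rng.choice(len(P),3,False)];n=np.cross(a[1]-a[0],a[2]-a[0]);n/=np.linalg.norm(n)+1e-12
    k=abs((P-a[0])@n)<.003
    if best is None or k.sum()>best.sum(): best=k
Q=P[best];c=Q.mean(0);n=np.linalg.svd(Q-c)[2][2];n*=np.sign(n[2]);print(len(P),len(Q),c,n,"theta",np.arccos(n[2]),"yaw",np.degrees(np.arctan2(n[1],n[0])))
u=(HOLE-HINGE);print(np.degrees(np.arctan2(-u[1],-u[0])))
t=lidtip(.9,up=.035);go([t[0],t[1],.32],t)
E
```

```text
0.67
3132 2819 [ 0.57241086 -0.13839847  0.1673964 ] [ 0.69114162 -0.34318437  0.63604068] theta 0.8814399214213714 yaw -26.406563312768288
-26.57696793637227
[ 0.5418 -0.1236  0.32  ] shift mm [-550.  -495.5  -77.7]
[ 0.5418 -0.1236  0.271 ] shift mm [-550.  -495.5  -28.7]
```

Emit:
{"method": "arm_command", "body": {"moves": [[[0,0,-40,0],[-30,-27,-78,0.05],[-60,-54,-78,0.09],[-550,-495,-78,0.09],[-550,-495,-78,0.09],[-550,-495,-78,0.09],[-550,-495,-78,0.09],[-550,-495,-78,0.09],[-550,-495,-78,0.09],[-550,-495,-78,0.09],[-550,-495,-78,0.09],[-550,-495,-78,0.09]]], "grip": 0}}

```text
time_s: 2.1
tool_pos: [0.4094, 0.1368, 0.3199]
orientation: [0.001, 0.227, 0.974, 0.0]
force: [2.3, 0.3, -0.1]
gripper_width: 0.0002
grasp_force: 0.0
```

```bash
python3 - <<'E'
from h import *
t=lidtip(.88,up=.03);T=go([t[0],t[1],.32],t); print(T[:2,1],env.sense()["gripper_width"])
E
```

```text
[ 0.5391 -0.1222  0.32  ] shift mm [-2.308e+02 -1.750e+02  1.000e-01]
[ 0.5391 -0.1222  0.2638] shift mm [-230.7 -175.    56.2]
[0.44192033 0.89705405] 0.0002447477845513897
```

Emit:
{"method": "arm_command", "body": {"moves": [[[-231,-175,0,0],[-231,-175,0,0],[-231,-175,0,0],[-231,-175,0,0],[-231,-175,0,0],[-231,-175,0,0],[-231,-175,0,0],[-231,-175,0,0],[-231,-175,0,0],[-231,-175,0,0]]]}}

```text
time_s: 2.93
tool_pos: [0.5385, -0.1202, 0.3191]
orientation: [-0.001, 0.227, 0.974, 0.0]
force: [-0.1, 0.6, 0.9]
gripper_width: -0.0001
grasp_force: 0.0
```

```bash
python3 - <<'E'
from h import *
go(lidtip(.88,up=.03),lidtip(.88,up=.008),*[lidtip(t) for t in (.88,.8,.7,.6,.5,.4,.3,.2,.15,.1,.07,.05,.04,.03)])
img,d,W=pts("side"); save("side1",img[100:350,150:500])
E
```

```text
[ 0.5391 -0.1222  0.2638] shift mm [-1.5 -1.6 55.3]
[ 0.5391 -0.1222  0.2418] shift mm [-1.5 -1.6 77.3]
[ 0.5391 -0.1222  0.2338] shift mm [-1.5 -1.6 85.3]
[ 0.5285 -0.1169  0.2243] shift mm [10.3 -1.5 94.9]
[ 0.5162 -0.1108  0.211 ] shift mm [ 24.   -1.5 108.1]
[ 0.5052 -0.1053  0.1965] shift mm [ 36.2  -1.4 122.6]
[ 0.4956 -0.1005  0.1809] shift mm [ 47.   -1.3 138.3]
[ 0.4874 -0.0964  0.1642] shift mm [ 56.1  -1.3 155. ]
[ 0.4807 -0.093   0.1467] shift mm [ 63.6  -1.3 172.5]
[ 0.4757 -0.0905  0.1285] shift mm [ 69.2  -1.2 190.6]
[ 0.4738 -0.0895  0.1193] shift mm [ 71.3  -1.2 199.9]
[ 0.4723 -0.0888  0.1099] shift mm [ 73.   -1.2 209.3]
[ 0.4716 -0.0884  0.1043] shift mm [ 73.8  -1.2 214.9]
[ 0.4712 -0.0882  0.1005] shift mm [ 74.2  -1.2 218.7]
[ 0.471  -0.0882  0.0986] shift mm [ 74.4  -1.2 220.6]
[ 0.4709 -0.0881  0.0967] shift mm [ 74.6  -1.2 222.5]
```

Emit:
{"method": "arm_command", "body": {"moves": [[[-1,-1,30,0],[-1,-1,55,0],[-1,-1,70,0],[-1,-1,77,0],[-1,-1,81,0],[-1,-1,85,0],[4,-1,90,0],[10,-1,95,0],[17,-1,101,0],[24,-1,108,0],[30,-1,115,0],[36,-1,123,0]]]}}

```text
time_s: 3.98
tool_pos: [0.5053, -0.105, 0.196]
orientation: [0.0, 0.227, 0.974, -0.0]
force: [1.4, -0.3, 1.0]
gripper_width: 0.0
grasp_force: 0.6
```

```bash
python3 - <<'E'
from h import *
go(*[lidtip(t) for t in (.6,.5,.4,.3,.2,.1,.05,.04)])
img,d,W=pts("side"); save("side2",cv2.resize(img[130:330,250:450],(600,600)))
E
```

```text
[ 0.5052 -0.1053  0.1965] shift mm [-0.1 -0.3 -0.5]
[ 0.4956 -0.1005  0.1809] shift mm [10.7 -0.2 15.2]
[ 0.4874 -0.0964  0.1642] shift mm [19.8 -0.1 31.8]
[ 0.4807 -0.093   0.1467] shift mm [27.3 -0.1 49.3]
[ 0.4757 -0.0905  0.1285] shift mm [33.  -0.1 67.5]
[ 0.4723 -0.0888  0.1099] shift mm [36.8 -0.  86.1]
[ 0.4712 -0.0882  0.1005] shift mm [38.  -0.  95.6]
[ 0.471  -0.0882  0.0986] shift mm [38.2 -0.  97.5]
```

View pics/side2.png

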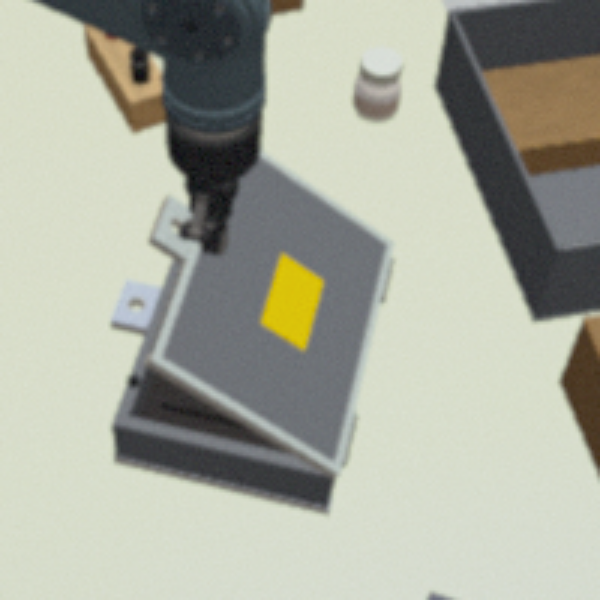

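The picture shows the closed fingertips on the lid's outer face near its free edge, at about (215,250) in the crop. The lid is coming down, so I continue along the arc.

Emit:
{"method": "arm_command", "body": {"moves": [[[5,0,7,0],[11,0,15,0],[15,0,23,0],[20,0,32,0],[24,0,40,0],[27,0,49,0],[30,0,57,0],[32,0,64,0],[34,0,70,0],[35,0,75,0],[36,0,80,0],[37,0,84,0]]]}}

```text
time_s: 5.03
tool_pos: [0.4729, -0.089, 0.112]
orientation: [0.0, 0.227, 0.974, -0.0]
force: [0.1, -0.1, 0.2]
gripper_width: 0.0003
grasp_force: 0.3
```

Emit:
{"method": "arm_command", "body": {"moves": [[[0,0,2,0],[0,0,4,0],[0,0,6,0],[0,0,7,0],[0,0,8,0],[0,0,9,0],[0,0,9,0]]]}}

```text
time_s: 5.62
tool_pos: [0.4729, -0.089, 0.1034]
orientation: [0.0, 0.227, 0.974, -0.0]
force: [-0.5, 0.4, -0.2]
gripper_width: -0.0001
grasp_force: 0.0
```

```bash
python3 - <<'E'
from h import *
go(*[lidtip(t) for t in (.1,.05,.04)]); print(env.sense()["force"])
E
```

```text
[ 0.4723 -0.0888  0.1099] shift mm [ 0.7 -0.1 -6.5]
[ 0.4712 -0.0882  0.1005] shift mm [ 1.9 -0.1  3. ]
[ 0.471  -0.0882  0.0986] shift mm [ 2.1 -0.1  4.9]
[-0.46527924  0.35857053 -0.18664705]
```

Emit:
{"method": "arm_command", "body": {"moves": [[[0,0,1,0],[0,0,2,0],[0,0,3,0],[0,0,3,0]]]}}

```text
time_s: 5.95
tool_pos: [0.4728, -0.089, 0.1003]
orientation: [-0.0, 0.227, 0.974, 0.0]
force: [-0.0, -0.0, 0.5]
gripper_width: -0.0
grasp_force: 0.0
```

```bash
cat > lid.py <<'E'
from h import *
def lidfit(cam="side",out=None):
    img,d,W=pts(cam)
    if out: save(out,img)
    rel=W[...,:2]-HINGE; a=np.radians(-26.5); x=rel@[np.cos(a),np.sin(a)]; y=rel@[-np.sin(a),np.cos(a)]
    k=np.isfinite(x)&(x<-.02)&(x>-.19)&(abs(y)<.12)&(W[...,2]<.105)&(W[...,2]>.04)
    p=np.polyfit(x[k],W[...,2][k],1)
    r=W[...,2][k]-np.polyval(p,x[k]); g=abs(r)<.004; p=np.polyfit(x[k][g],W[...,2][k][g],1)
    print(cam,"theta",-np.arctan(p[0]),"z@hinge",p[1],g.mean(),g.sum())
E
python3 - <<'E'
from lid import *
lidfit(); lidfit("top"); print(env.sense()["force"],env.sense()["tool_pos"])
E
```

```text
side theta 0.04877625410423523 z@hinge 0.0809522441738157 0.9506790564689064 3990
top theta 0.04747268922519003 z@hinge 0.08072692751411979 0.9419210722263589 1265
[ 0.1593408  -0.56645692 -0.82088104] [ 0.47285518 -0.0890177   0.10043896]
```

Emit:
{"method": "arm_command", "body": {"moves": [[[0,0,0.7,0],[0,0,1.4,0],[0,0,2,0],[0,0,2,0],[0,0,2,0]]]}}

```text
time_s: 6.47
tool_pos: [0.4729, -0.089, 0.0986]
orientation: [-0.0, 0.227, 0.974, -0.0]
force: [-0.5, -0.8, 2.3]
gripper_width: 0.0005
grasp_force: 1.3
```

```bash
python3 - <<'E'
from lid import *
lidfit(); lidfit("top"); print(env.sense()["force"],env.sense()["tool_pos"])
E
```

```text
side theta 0.04009932113186501 z@hinge 0.08086097917258635 0.9584130019120459 4010
top theta 0.040458603455056245 z@hinge 0.08059025865315297 0.9431900946831755 1295
[-0.5798809   0.88919431  3.42152435] [ 0.47285365 -0.08898257  0.09860513]
```

Emit:
{"method": "arm_command", "body": {"moves": [[[0,0,-10,0],[0,0,-40,0],[0,0,-80,0],[0,0,-120,0],[0,0,-120,0],[0,0,-120,0],[0,0,-120,0]]]}}

```text
time_s: 7.15
tool_pos: [0.4728, -0.0889, 0.2187]
orientation: [0.0, 0.227, 0.974, -0.0]
force: [-0.9, 0.7, -1.0]
gripper_width: 0.0003
grasp_force: 0.0
```

```bash
python3 - <<'E'
from lid import *
lidfit()
img,d,W=pts("wrist"); save("wr1",img); np.save("wr1.npy",W)
print(env.sense()["tool_pos"])
for c in("wrist","side","top"):
    if c!="wrist": vision.grab_frame(c)
    spot(c,["lid_hole","case_hole","lid_hinge"])
E
```

```text
side theta 0.040452805592242354 z@hinge 0.08089896062616136 0.9555705908885882 4237
[ 0.47194326 -0.08859356  0.21717785]
wrist lid_hole 0.73 [ 0.4353 -0.0674  0.0916]
wrist case_hole 0.82 [ 0.4369 -0.0683  0.0674]
wrist lid_hinge 0.68 [ 0.6331 -0.1693  0.071 ]
side lid_hole 0.56 [ 0.4368 -0.0674  0.0889]
side lid_hole 0.35 [ 6.072e-01 -4.690e-01 -1.000e-04]
side case_hole 0.86 [ 0.4352 -0.0726  0.0701]
side lid_hinge 0.71 [ 0.6282 -0.1645  0.0691]
top lid_hole 0.75 [ 0.4363 -0.0698  0.0909]
top lid_hole 0.52 [ 5.428e-01 -1.252e-01 -1.000e-04]
top case_hole 0.61 [ 0.4326 -0.0705  0.0916]
top case_hole 0.6 [ 0.4399 -0.0707  0.0717]
top lid_hinge 0.35 [0.4749 0.3234 0.0466]
top lid_hinge 0.18 [ 4.058e-01 -4.729e-01  4.000e-04]
```

View pics/wr1.png

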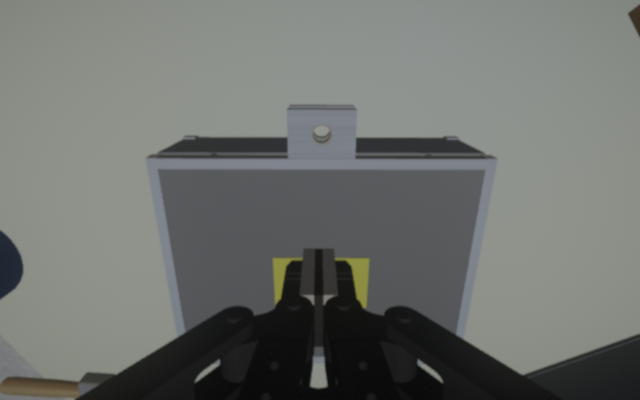

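The wrist view shows the lid down on its buffers, with the latch hole at about (321,132) and the closed fingertips near (319,250). I'll measure the hole's centre exactly.

```bash
cat >> h.py <<'E'
def ray(cam,u,v,z,s=None):
    c=vision.get_calibration(cam);K=np.array(c["intrinsics"])
    T=np.linalg.inv(np.array(c["world_to_cam"])) if "world_to_cam" in c else toolT(s or env.sense())@np.array(c["T_tool_cam"])
    r=T[:3,:3]@[(u-K[0,2])/K[0,0],-(v-K[1,2])/K[1,1],-1]; o=T[:3,3]; return o+r*(z-o[2])/r[2]
def proj(cam,p,s=None):
    c=vision.get_calibration(cam);K=np.array(c["intrinsics"])
    M=np.array(c["world_to_cam"]) if "world_to_cam" in c else np.linalg.inv(toolT(s or env.sense())@np.array(c["T_tool_cam"]))
    q=M@[*p,1]; return [K[0,2]+K[0,0]*q[0]/-q[2], K[1,2]-K[1,1]*q[1]/-q[2]]
E
python3 - <<'E'
from h import *
s=env.sense();T=toolT(s)
print("tip px",proj("wrist",T[:3,3]+T[:3,2]*.011,s))
g=cv2.imread("pics/wr1.png",0); print(g[120:146,308:336:1][::1].tolist().__str__().replace("],","]\n"))
for u,v in((321.5,132.5),):print(ray("wrist",u,v,.0893,s))
# tongue corners
for u,v in((288,109),(356,109)):print(ray("wrist",u,v,.0893,s))
E
```

```text
tip px [np.float64(321.23623624572394), np.float64(266.49805593979596)]
[[130, 130, 130, 129, 130, 129, 130, 129, 129, 129, 130, 129, 129, 130, 129, 129, 129, 130, 129, 129, 129, 129, 129, 129, 129, 129, 129, 129]
 [129, 129, 129, 128, 129, 129, 129, 129, 129, 129, 129, 129, 128, 129, 128, 128, 128, 128, 129, 128, 129, 129, 129, 129, 128, 128, 129, 128]
 [129, 129, 129, 129, 129, 129, 129, 129, 129, 129, 129, 128, 128, 128, 128, 128, 128, 129, 129, 129, 129, 129, 129, 129, 129, 129, 128, 129]
 [128, 128, 129, 128, 128, 128, 128, 128, 128, 128, 128, 127, 127, 126, 126, 127, 127, 128, 128, 129, 129, 129, 129, 129, 129, 129, 129, 129]
 [127, 127, 127, 127, 126, 127, 127, 126, 126, 125, 125, 125, 125, 124, 125, 125, 123, 124, 125, 127, 127, 128, 128, 128, 127, 128, 128, 128]
 [125, 125, 126, 125, 125, 125, 124, 123, 122, 123, 125, 128, 129, 131, 131, 130, 126, 123, 122, 123, 123, 125, 126, 126, 126, 126, 126, 127]
 [125, 125, 125, 125, 125, 124, 122, 122, 123, 129, 134, 138, 139, 140, 141, 139, 136, 132, 125, 122, 121, 122, 124, 125, 125, 125, 125, 125]
 [126, 125, 125, 125, 124, 123, 12
[... 2004 characters left out ...]
124, 126, 127, 126, 126]
 [125, 125, 126, 125, 125, 125, 124, 121, 115, 106, 96, 88, 86, 87, 87, 88, 94, 103, 111, 117, 121, 123, 125, 126, 127, 127, 126, 126]
 [125, 126, 126, 126, 127, 126, 125, 124, 122, 118, 113, 108, 107, 107, 107, 108, 113, 117, 120, 123, 124, 125, 126, 127, 127, 128, 127, 127]
 [125, 126, 126, 125, 126, 126, 126, 126, 125, 123, 121, 120, 120, 120, 120, 120, 122, 123, 124, 125, 126, 126, 127, 127, 127, 127, 128, 128]
 [125, 125, 125, 126, 126, 125, 126, 126, 126, 125, 125, 125, 124, 124, 124, 124, 124, 125, 125, 126, 126, 126, 127, 126, 127, 127, 127, 126]]
[ 0.43677071 -0.07001575  0.0893    ]
[ 0.41124316 -0.08403585  0.0893    ]
[ 0.43260593 -0.04068067  0.0893    ]
```

```bash
python3 - <<'E'
from h import *
s=env.sense();T=toolT(s); print(ray("wrist",321.3,133.3,.0893,s), T[:3,0])
p=np.array([.4735,.322,0]); t=p-.04*T[:3,0]; go([t[0],t[1],.215]); print(s["q"].round(2))
E
```

```text
[ 0.43722855 -0.07040139  0.0893    ] [-8.97017289e-01  4.41995432e-01  1.45563512e-04]
[0.5094 0.3043 0.215 ] shift mm [141.1 369.    3.5]
[-0.43 -0.01  1.86  0.    1.29 -1.55]
```

Emit:
{"method": "arm_command", "body": {"moves": [[[141,369,0,0],[141,369,0,0],[141,369,0,0],[141,369,0,0],[141,369,0,0],[141,369,0,0],[141,369,0,0],[141,369,0,0],[141,369,0,0],[141,369,0,0],[141,369,0,0],[141,369,0,0]]], "grip": 48}}

```text
time_s: 8.8
tool_pos: [0.509, 0.3052, 0.2181]
orientation: [-0.0, 0.226, 0.974, -0.0]
force: [0.2, -0.7, -0.1]
gripper_width: 0.0481
grasp_force: 0.0
```

```bash
python3 - <<'E'
from lid import *
s=env.sense(); img,d,W=pts("wrist"); save("wr2",img)
print(s["tool_pos"],s["gripper_width"])
spot("wrist",["pin","spare_pin","rack"])
for m in vision.masks_of("wrist","pin")[:2]:
    r=m["region"]; print(m["score"],r.sum(),np.argwhere(r).mean(0))
h=img.astype(int); red=(h[...,0]>90)&(h[...,0]>2*h[...,1])&(h[...,0]>2*h[...,2])
n,l,st,c=cv2.connectedComponentsWithStats(red.astype(np.uint8)); i=1+st[1:,4].argmax(); print(st[i],c[i])
P=W[l==i]; top=P[P[:,2]>.087]; print("top centre",len(top),np.median(P[:,2]),top.mean(0),(top.max(0)+top.min(0))/2)
lidfit("top")
E
```

```text
[0.50903897 0.30522778 0.21809504] 0.04806044338302133
wrist pin 0.74 [0.4758 0.3251 0.0538]
wrist spare_pin 0.71 [0.4926 0.2494 0.047 ]
wrist rack 0.94 [ 4.805e-01  2.893e-01 -3.000e-04]
0.95 887 [127.59188275 319.27621195]
[306 116  28  29 627] [319.31419458 130.09728868]
top centre 623 nan [0.47046701 0.32339074 0.0899101 ] [0.47052951 0.32350541 0.08979904]
top theta 0.039447938264758634 z@hinge 0.080777817381437 0.9505736981465137 4308
```

View pics/wr2.png

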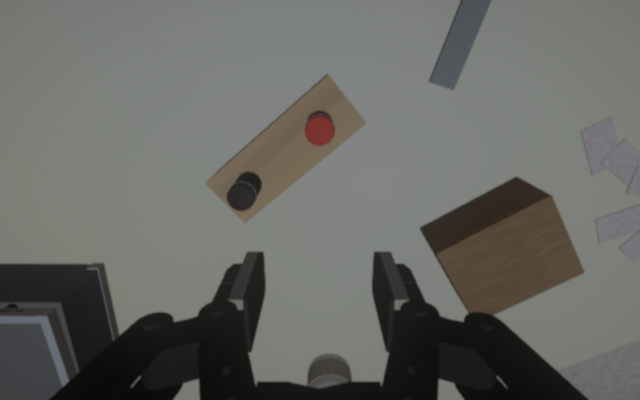

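The wrist view shows the red head at (319,130), in line between the open fingers (mid-column 319), and the black spare at (243,192), well clear. The head's top measures z = 0.090, as it must be.

Emit:
{"method": "arm_command", "body": {"moves": [[[41,0,0,0],[41,0,30,0],[41,0,70,0],[41,0,105,0],[41,0,130,0],[41,0,145,0],[41,0,151,0],[41,0,151,0],[41,0,151,0],[41,0,151,0]]]}}

```text
time_s: 9.93
tool_pos: [0.4741, 0.3227, 0.0692]
orientation: [0.001, 0.227, 0.974, 0.001]
force: [-0.3, -0.3, 0.7]
gripper_width: 0.048
grasp_force: 0.0
```

Emit:
{"method": "arm_command", "body": {"moves": [[[0,0,0,0],[0,0,0,0],[0,0,0,0],[0,0,0,0],[0,0,0,0],[0,0,0,0],[0,0,0,0],[0,0,0,0]]], "grip": 10, "grip_force": 60}}

```text
time_s: 10.6
tool_pos: [0.4736, 0.3228, 0.069]
orientation: [0.001, 0.227, 0.974, 0.001]
force: [-2.0, 0.1, 6.3]
gripper_width: 0.0201
grasp_force: 58.4
```

Emit:
{"method": "arm_command", "body": {"moves": [[[0,0,-5,0],[0,0,-15,0],[0,0,-35,0],[0,0,-60,0],[0,0,-90,0],[0,0,-115,0],[0,0,-115,0],[0,0,-115,0]]]}}

```text
time_s: 11.27
tool_pos: [0.4737, 0.3229, 0.1851]
orientation: [0.002, 0.227, 0.974, 0.001]
force: [-0.6, -0.6, -0.8]
gripper_width: 0.0198
grasp_force: 59.7
```

```bash
python3 - <<'E'
from lid import *
s=env.sense(); img,d,W=pts("wrist")
c=img[150:400,200:440]; 
i2,d2,W2=pts("side"); p=proj("side",s["tool_pos"]); print(p,s["tool_pos"],s["gripper_width"],s["grasp_force"])
u,v=map(int,p); c2=i2[max(0,v-60):v+60,u-60:u+60]
save("grasp",np.hstack([cv2.resize(c,(384,400)),cv2.resize(c2,(400,400),interpolation=2)]))
for c in("wrist","side"): spot(c,["pin","pin_tip"])
vision.grab_frame("top"); spot("top",["pin","pin_tip","spare_pin"])
T=toolT(s); go([.4372,-.0704,T[2,3]]); print(s["q"].round(2))
E
```

```text
[np.float64(285.08402966796103), np.float64(110.22292882873177)] [0.47374508 0.32294879 0.18508645] 0.01975288199542396 59.702380299568176
wrist pin 0.89 [0.4735 0.3231 0.1663]
wrist pin_tip 0.95 [0.4658 0.324  0.1239]
side pin 0.55 [0.7526 0.1977 0.0021]
side pin 0.38 [0.4692 0.3188 0.1662]
side pin_tip 0.39 [0.4736 0.3242 0.1273]
top pin_tip 0.45 [0.7564 0.2031 0.0029]
top spare_pin 0.64 [0.4942 0.2456 0.0508]
top spare_pin 0.63 [ 0.4392 -0.069   0.0726]
[ 0.4372 -0.0704  0.1851] shift mm [-141.9 -367.9   -2.9]
[ 0.39  0.23  1.67 -0.    1.24 -0.72]
```

View pics/grasp.png

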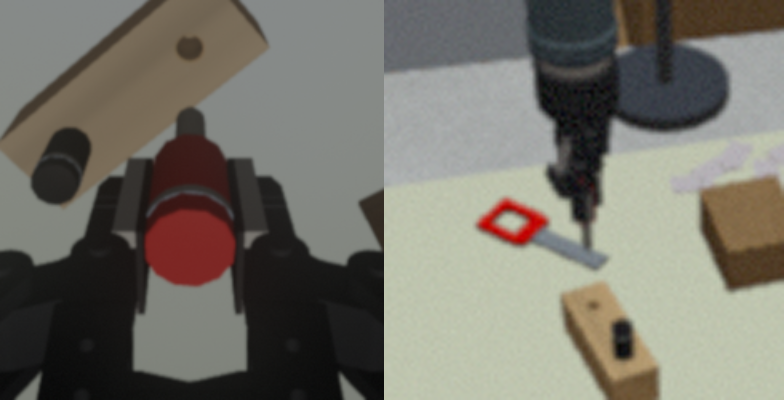

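The crop shows the pin held upright, its tip at about wrist pixel (319,217). The rack hole is empty and the black spare still stands. I'll work out the tip's offset from the TCP.

```bash
python3 - <<'E'
from h import *
c=vision.get_calibration("wrist");K=c["intrinsics"];T=np.array(c["T_tool_cam"])
def at(u,v,z):
    r=T[:3,:3]@[(u-K[0,2])/K[0,0],-(v-K[1,2])/K[1,1],-1]; o=T[:3,3]; return (o+r*(z-o[2])/r[2])*1000
print("tip far edge",at(318.8,217,.059),"head top centre",at(318.8,304,-.021),"head near/far",at(318.8,328,-.021),at(318.8,281,-.021))
E
```

```text
tip far edge [ 3.95601435 -1.00853523 59.        ] head top centre [  3.38278584  -1.16705513 -21.        ] head near/far [ -7.27066636  -1.16138626 -21.        ] [ 13.08740977  -1.1722191  -21.        ]
```

Emit:
{"method": "arm_command", "body": {"moves": [[[-142,-367,0,0],[-142,-367,0,0],[-142,-367,0,0],[-142,-367,0,0],[-142,-367,0,0],[-142,-367,0,0],[-142,-367,0,0],[-142,-367,0,0],[-142,-367,0,0],[-142,-367,0,0],[-142,-367,0,0],[-142,-367,0,0]]]}}

```text
time_s: 12.77
tool_pos: [0.4378, -0.0704, 0.1825]
orientation: [-0.0, 0.228, 0.974, 0.0]
force: [0.0, -0.2, -1.4]
gripper_width: 0.0207
grasp_force: 59.8
```

Emit:
{"method": "arm_command", "body": {"moves": [[[0,0,6,0],[0,0,12,0],[0,0,18,0],[0,0,20,0],[0,0,20,0]]]}}

```text
time_s: 13.18
tool_pos: [0.4372, -0.0684, 0.1614]
orientation: [-0.001, 0.226, 0.974, 0.0]
force: [-0.2, 0.3, -1.0]
gripper_width: 0.0204
grasp_force: 59.8
```

```bash
python3 - <<'E'
from lid import *
s=env.sense(); img,d,W=pts("wrist"); print(s["tool_pos"],s["gripper_width"],s["force"])
save("hov",cv2.resize(img[140:270,240:400],(800,650),interpolation=2)[:600])
for p in ([.4372,-.0704,.0893],): print("hole expected px",proj("wrist",p,s))
spot("wrist",["pin_tip","lid_hole","case_hole"])
i2,_,_=pts("side"); spot("side",["pin_tip","lid_hole"]); save("hovside",i2)
lidfit("top")
E
```

```text
[ 0.4372437  -0.06841681  0.16136438] 0.020420807360325952 [-0.1680345   0.31108565 -1.02406872]
hole expected px [np.float64(317.4677761069044), np.float64(216.14355333293517)]
wrist pin_tip 0.78 [ 0.4289 -0.0678  0.1001]
wrist lid_hole 0.89 [ 0.4362 -0.0721  0.0896]
wrist case_hole 0.91 [ 0.4375 -0.0698  0.0694]
side pin_tip 0.66 [ 0.4362 -0.0702  0.0692]
side pin_tip 0.39 [ 0.4376 -0.0651  0.1062]
side lid_hole 0.66 [ 0.4384 -0.0674  0.0934]
top theta 0.03876630395051858 z@hinge 0.08049392828117616 0.9300341296928327 1635
```

View pics/hov.png

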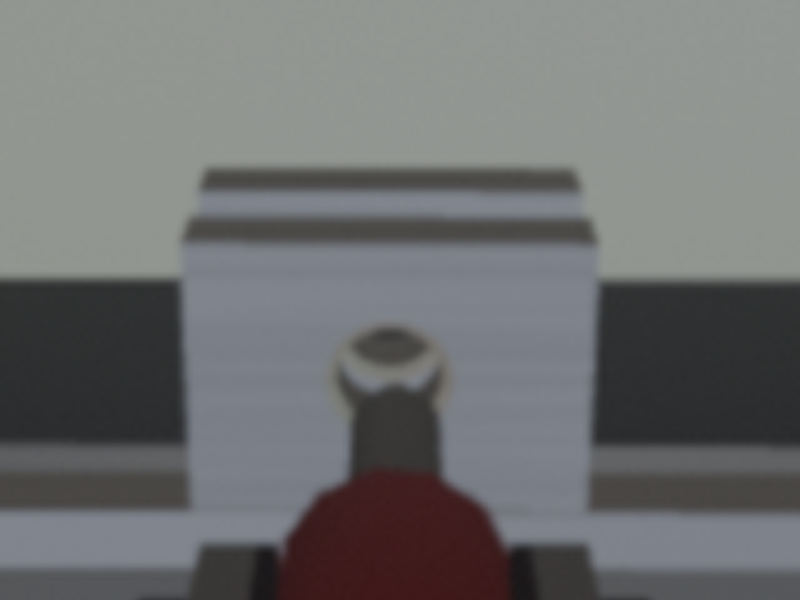

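The crop (5x) shows the pin tip just above the latch hole. The hole's centre is at crop (391,379) and the shank's column is 395, so sideways it fits. By calibration the tip is about 3 mm too far along tool +x. I'll shift it, go lower and look again.

Emit:
{"method": "arm_command", "body": {"moves": [[[-3,0,0,0],[-3,0,4,0],[-3,0,8,0],[-3,0,8,0],[-3,0,8,0]]]}}

```text
time_s: 14.0
tool_pos: [0.4402, -0.0707, 0.154]
orientation: [-0.001, 0.227, 0.974, 0.0]
force: [0.0, -0.4, 0.1]
gripper_width: 0.0203
grasp_force: 59.8
```

```bash
python3 - <<'E'
from lid import *
s=env.sense(); img,d,W=pts("wrist"); print(s["tool_pos"],s["gripper_width"],s["force"])
a=cv2.resize(img[170:250,270:370],(500,400),interpolation=2)
i2,_,W2=pts("side"); p=proj("side",[.4372,-.0704,.09]); print(p); u,v=map(int,p)
save("hov2",np.hstack([a,cv2.resize(i2[v-30:v+20,u-15:u+20],(280,400),interpolation=2)]))
print("hole expected px",proj("wrist",[.4372,-.0704,.0893],s))
E
```

```text
[ 0.4401629  -0.07071901  0.15397262] 0.02032008642764024 [ 0.04286212 -0.43163837  0.08941594]
[np.float64(294.3629129852802), np.float64(227.2942561752309)]
hole expected px [np.float64(318.76135277210204), np.float64(215.1829442727912)]
```

View pics/hov2.png

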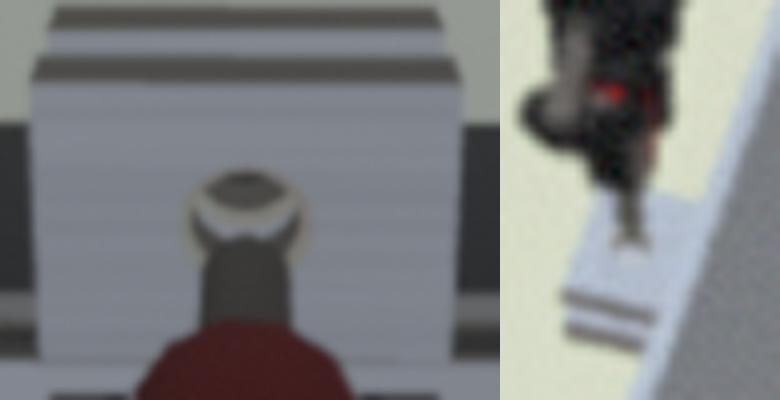

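Now the left crop has the hole's centre at (248,225) and the tip's far edge at (246,237). Allowing for parallax, the tip is about 1 mm short along tool x. I'll correct that and enter slowly.

Emit:
{"method": "arm_command", "body": {"moves": [[[0.8,0.3,0,0],[0.8,0.3,2,0],[0.8,0.3,4,0],[0.8,0.3,6,0],[0.8,0.3,8,0],[0.8,0.3,10,0],[0.8,0.3,12,0],[0.8,0.3,12,0],[0.8,0.3,12,0]]]}}

```text
time_s: 14.85
tool_pos: [0.4399, -0.0702, 0.1423]
orientation: [-0.0, 0.227, 0.974, 0.0]
force: [0.7, -0.1, -0.8]
gripper_width: 0.0207
grasp_force: 59.8
```

```bash
python3 - <<'E'
from lid import *
s=env.sense(); img,d,W=pts("wrist"); print(s["tool_pos"],s["gripper_width"],s["force"],s["wrist_torque"])
a=cv2.resize(img[170:250,270:370],(500,400),interpolation=2)
save("hov3",a); lidfit("side")
E
```

```text
[ 0.43986277 -0.07017955  0.14232249] 0.020717563037238724 [ 0.71589262 -0.06865863 -0.76112414] [0.02658857 0.01366548 0.00366128]
side theta 0.040452097481021757 z@hinge 0.08084647639156044 0.9607046070460704 4254
```

View pics/hov3.png

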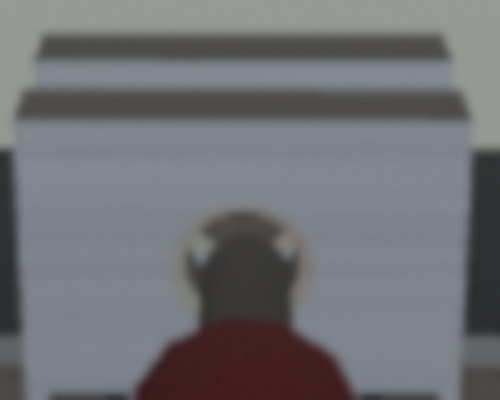

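The tip is inside the lid hole with no force, shank and hole both centred at column 246. I continue down.

Emit:
{"method": "arm_command", "body": {"moves": [[[0,0,2,0],[0,0,4,0],[0,0,6,0],[0,0,8,0],[0,0,10,0],[0,0,12,0],[0,0,14,0],[0,0,16,0],[0,0,18,0],[0,0,20,0],[0,0,20,0],[0,0,20,0]]]}}

```text
time_s: 15.95
tool_pos: [0.4399, -0.0702, 0.1224]
orientation: [-0.0, 0.227, 0.974, 0.0]
force: [0.4, -0.3, -1.4]
gripper_width: 0.0204
grasp_force: 59.8
```

```bash
python3 - <<'E'
from lid import *
s=env.sense(); print(s["tool_pos"],s["gripper_width"],s["force"],s["wrist_torque"]); lidfit("side")
E
```

```text
[ 0.43991245 -0.07019388  0.12238533] 0.020435489376837465 [ 0.37431207 -0.29568738 -1.40572744] [ 0.04040103  0.01021531 -0.04440381]
side theta 0.04038889447354655 z@hinge 0.08093059611549397 0.9586066500791676 4238
```

Emit:
{"method": "arm_command", "body": {"moves": [[[0,0,2,0],[0,0,4,0],[0,0,6,0],[0,0,8,0],[0,0,10,0],[0,0,12,0],[0,0,13.5,0],[0,0,15,0],[0,0,16.5,0],[0,0,18,0],[0,0,18,0],[0,0,18,0]]], "grip_force": 100}}

```text
time_s: 17.0
tool_pos: [0.4398, -0.0701, 0.1046]
orientation: [-0.0, 0.227, 0.974, 0.0]
force: [-2.1, 0.5, 4.0]
gripper_width: 0.0197
grasp_force: 97.8
```

```bash
python3 - <<'E'
from lid import *
s=env.sense(); print(s["tool_pos"],s["gripper_width"],s["force"],s["wrist_torque"]); lidfit("side")
E
```

```text
[ 0.43977735 -0.07012207  0.10463538] 0.019723017043484902 [-2.05770534  0.52858742  4.04487145] [ 0.17036001  0.49541379 -0.01142094]
side theta 0.024196069348731707 z@hinge 0.08081228480055433 0.9554545454545454 4204
```

Emit:
{"method": "arm_command", "body": {"moves": [[[0,0,1,0],[0,0,2,0],[0,0,3,0],[0,0,4,0],[0,0,5,0],[0,0,5.5,0],[0,0,6,0],[0,0,6,0],[0,0,6,0]]]}}

```text
time_s: 17.8
tool_pos: [0.4395, -0.07, 0.099]
orientation: [-0.001, 0.227, 0.974, 0.0]
force: [-6.2, 2.1, 10.5]
gripper_width: 0.0196
grasp_force: 98.8
```

```bash
python3 - <<'E'
from lid import *
s=env.sense(); print(s["tool_pos"],s["gripper_width"],s["force"],s["wrist_torque"]); lidfit("side")
E
```

```text
[ 0.43951215 -0.06998332  0.09898364] 0.01963968748529629 [-6.19389189  2.10380016 10.51266392] [3.55425408e-01 1.14852486e+00 9.97435482e-04]
side theta -0.0009521564495080717 z@hinge 0.08078360746203708 0.9581043956043956 4185
```

Emit:
{"method": "arm_command", "body": {"moves": [[[0.5,0,0.5,0],[0.6,0,1,0],[0.6,0,1.5,0],[0.6,0,1.5,0],[0.6,0,1.5,0]]]}}

```text
time_s: 18.27
tool_pos: [0.4396, -0.07, 0.0988]
orientation: [-0.0, 0.227, 0.974, -0.0]
force: [-10.2, 2.8, 22.3]
gripper_width: 0.0194
grasp_force: 100.1
```

```bash
python3 - <<'E'
from lid import *
s=env.sense(); print(s["tool_pos"],s["gripper_width"],s["force"],s["wrist_torque"]); lidfit("side"); lidfit("top")
E
```

```text
[ 0.43957385 -0.06998898  0.09878006] 0.019352503551215393 [-10.17670751   2.8210454   22.31826478] [0.54774325 1.81077243 0.00583697]
side theta -0.0010546750489939549 z@hinge 0.08079577060870988 0.9514253135689852 4172
top theta 0.001287142070938169 z@hinge 0.0801722450032582 0.94 2115
```

Emit:
{"method": "arm_command", "body": {"moves": [[[0,0,0,0],[0,0,0,0],[0,0,0,0],[0,0,0,0],[0,0,0,0],[0,0,0,0],[0,0,0,0],[0,0,0,0],[0,0,0,0],[0,0,0,0],[0,0,0,0],[0,0,0,0]]]}}

```text
time_s: 19.37
tool_pos: [0.4396, -0.07, 0.0988]
orientation: [-0.0, 0.227, 0.974, -0.0]
force: [-10.0, 3.5, 23.2]
gripper_width: 0.0197
grasp_force: 100.1
```

```bash
python3 - <<'E'
from lid import *
lidfit("side"); s=env.sense(); print(s["force"])
img,_,_=pts("wrist"); i2,_,_=pts("side"); u,v=map(int,proj("side",[.4372,-.0704,.09]))
save("fin",np.hstack([img[130:400,180:460],cv2.resize(i2[v-50:v+40,u-45:u+45],(270,270),interpolation=2)]))
spot("side",["spare_pin","pin"])
E
```

```text
side theta -0.001212575421616823 z@hinge 0.08076143273090104 0.9594036697247706 4183
[-9.85276829  2.61904431 22.12739483]
side spare_pin 0.16 [ 0.5475 -0.1203 -0.0044]
```

View pics/fin.png

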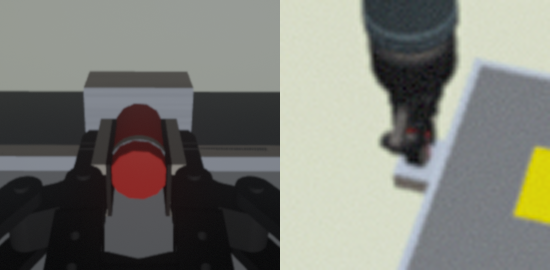

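The picture shows the lid shut, both tongues touching at about (138,95), and the red head upright and seated on the lid. The arm is holding it down with a steady push of about 22 N, so I'm handing the job in.

```bash
python3 -c "
from plant import env
print(env.job_done())"
```

```text
the job is handed in; nothing more can be done
None
```

The lid is shut (hinge angle measured at about 0 rad), with the red pin pushed home through both holes and held down at about 22 N; I handed the job in at about 19.5 s of the 69 s, with no verdict returned.

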